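Clamp the wax block with the star wheel

ROBOT

A 6-joint arm with a two-finger parallel gripper is mounted at the origin on a cart in front of the work surface, level with it; the furniture and walls round the work are solid. World frame = base frame: x ahead of the robot, y to its left, z up, the work surface at z = 0. Lengths are in mm, angles in rad, forces in N, time in s.
With the tool pointing down it reaches from about 350 to 975 mm from the base axis. Payload 4.9 kg.
Tool frame: the origin (TCP) lies at the very end of the fingers, on their centre line; the grasp point (between the pads) lies 19 mm behind it; z points along the fingers, x is the direction in which the jaws open and shut, and the axes are right-handed (so a half turn about z gives the same grasp; the last joint's range is limited). The gripper opens to 85 mm and grips with 20 to 120 N. Pads are 22 mm wide; open, the fingers measure 114 mm over their backs; the gripper's body (76 mm by 85 mm) begins 54 mm behind the grasp point. The pads swing forward as they close: fully open they stand 13 mm farther back than shut.
Start: joints at [-1.367, 0.053, 1.613, -0, 1.476, -0.119], TCP at [198.259, -592.701, 231.304] pointing down, gripper open.
Joint ranges: [-3.01, 3.01], [-1.01, 2.22], [0.06, 2.58], [-1.02, 4.17], [0.09, 2.62], [-3.14, 3.14]. Speed limits (rad/s): [2.57, 2.57, 3.14, 3.14, 3.14, 3.14].

INTERFACE

Orientations are given as a unit quaternion [w, x, y, z].
In Python, from cell import * gives the robot as it stands. The module is installed in compiled form; this text tells all that it offers.
- The arm moves only by the tool move_arm, never from a script. Its argument "rows" is a list of rows, each a list of 3 entries, a list of its own where there are three numbers: the shift along the world's x, y, z in mm, then the turn about the world's z in rad, then the opening in per cent of the stroke, from 0 (shut) to 100 (fully open). In form: [[[dx, dy, dz], turn, gripper], ...]. A call has exactly 10 rows; each row is the pose to reach, as a shift and turn from the pose commanded when the call began; what a row does not reach only later rows make up. A row lasts 1/10 s, in which the tool goes at most 50 mm and 8.59 degrees, less where a joint would pass 70% of its speed; a pose out of reach is approached as far as the arm can. A call with a gripper value outside its range is refused whole. The fingers move at their own pace and stop on an object; the grip force is fixed at half the most. Time passes only in rows, so rows that repeat a pose let the fingers close, or fill a call up. It gives the time, the measured TCP pose, the force and the opening at its end, in the units of the state.
- read_state(): the state, without advancing time (a new reading comes with each control period).
- read_camera(name): name is "side" or "top"; returns a dict with "image" (420x560x3 uint8, blue, green, red), "camera_matrix" (3x3 intrinsics, pixels), "extrinsics" (4x4, takes a point from world to camera coordinates). Camera axes: x right, y down, z forward; pixel columns grow to the right and rows downward; lengths in mm; the calibration is good to about 2 mm. A picture is of the moment at which its call begins. There is no depth.
- finish_job(): hands the job in, once; it reports no verdict.
The state is a dict: "t": time; "joint_pos": joint angles; "dq": joint speeds; "effort": joint torques, N m; "eef_pos": TCP position; "tool_rot": TCP orientation; "ft_force": force on the tool from outside, world axes, zero at the start; "ft_torque": the same for the moment, N m; "grip_width": finger opening in mm.
Only numpy, scipy, OpenCV 4.12 (cv2) and the standard library are available. Lean on these libraries where they do the work, as an engineer would, in place of code of your own. Each camera call takes 0.05 s, during which the arm holds its last target. There are 200 camera calls.

TASK

Lay the wax block flat on the bed of the little quick vice, lengthwise between the two jaws and in line with them, and let go of it. Then close the vice on it by pushing the spokes of the star wheel round clockwise, one after another, until the block is held firmly between jaw and stop and stays so by itself; the wax is soft, so feel for the bite and do not over-tighten. Work gently, never shove the jaw itself, and leave the pots and the tool cup where they are.

Things in the scene. Friction and masses are not known exactly. Their poses are not given: they have to be found in the camera images.
- wax: amber wax block, 30 x 46 x 19 mm (x, y, z), about 40 g, loose on the bench. Origin: centre of its underside; z up, y along its 46 mm length. Soft: to be held, the jaw must press it with more than 15 N, but never more than 45 N.
- vice: small steel rack-and-pinion vice, fixed to the bench, base 84 x 226 x 10 mm. Origin: underside of the base, below the bed's working point; y axis runs from the stop along the bed towards the star wheel, x across, z up. The stop (fixed jaw) is a steel block 46 mm wide across the bed, top at z = 39 mm; its face is set somewhere between y = -29 and -17 mm (not measured).
- bed (a point): point on the flat steel bed where the block's underside centre should be put down, length along the vice's y: x = 0, y = 15 mm, z = 18 mm in the vice's frame. The bed is 60 mm wide (x), open on both x sides. There is 9 to 21 mm spare length at each end of the block. When clamped the block must lie flat, its centre within 8 mm of the vice's x = 0.
- jaw: moving steel jaw, 46 x 27 mm, with a sprung face plate (14 N per mm it is pushed in), top at z = 36 mm in the vice's frame; origin at the foot of the unpressed face, mid-width. Starts at y = 48 to 58 mm in the vice's frame and moves towards -y, 10 mm per radian of the wheel, sliding the block ahead of it until that meets the stop.
- wheel (a joint): star wheel, vertical axis, rad, growing clockwise seen from above = closing; starts at 0.2 to 1.2; the block gets gripped somewhere between 3.0 and 4.5. Five level spokes, 10 mm thick, 72 deg apart, with 16 mm black balls 72 mm from the axis. At 0 one spoke points along the vice's +x; at angle q spoke i points at -q + 72 deg x i, anticlockwise from the vice's +x.
- wheel_hub (a point): centre of the star wheel at the height of the spokes' centre line: x = 0, y = 135 mm, z = 60 mm in the vice's frame. Hub 38 mm across, rising 15 mm above this point; housing below it 48 x 48 mm, up to 9 mm under it. Fingers may reach down between spokes to z = 40 mm anywhere outside the housing.
- push_radius (a point): point 58 mm from the wheel's axis, on spoke 0, turning with it: a good radius to push at. Dry friction holds the wheel where it is left: 4.5 N at this radius turns it free (0.26 Nm); each newton of jaw on wax adds 0.17 N (0.010 Nm). About 9 N here is a good grip, over 12 N crushes the wax. Let go, it keeps at most about 26 N on the wax.
- pot_stack: bystander: upright stack of clear screw pots, 42 mm across, 87 mm high; origin at its foot. Must not be moved.
- tool_cup: bystander: green cup holding thin tools, 34 mm across, 82 mm high; origin at its foot. Must not be moved. Left of it the bench is crowded: a torch on a stand at the front (top at x 0.27, y 0.38, z 0.24 m) and two lamp heads behind, 0.3 to 0.65 m up. Coming from that side, draw the arm back to the base, fingers above the torch, and swing right drawn in.
Mind the look-alikes: they are no part of the job. There is more than one size of the wax; the job needs the smallest.

How it is judged (in metres and radians):
On the way, in this order (a step that is already met when the one before it is completed fails the run):
1. the wax block lies flat on the vice's bed between the jaws, released (x of wax in the frame of vice between -0.008 and 0.008 m and y of wax in the frame of vice between -0.02 and 0.04 m and z of wax in the frame of vice between 0.014 and 0.022 m and angle between wax's own z axis and vertical below 0.1 rad and angle between the y axis of wax and the y axis of vice, either way round below 0.2 rad and contact force between the fingers and wax below 0.1 N and linear speed of wax below 0.02 m/s), for 0.2 s.
2. the wheel has closed the jaw on the block with more than 15 N (all of step 1 and contact force between jaw and wax between 15 and 45 N), for 0.2 s.
At the end, for the whole second after the job is handed in: The wax block lies flat on the bed (within 8 mm of the middle line, in line within 0.2 rad), released and at rest, and the jaw presses it with 15 to 45 N by itself (all of step 2); the robot touches nothing.
It fails at once if the wax is crushed: the jaw presses it with more than 45 N (contact force between jaw and wax above 45 N).
It fails at once if the robot shoves the jaw with more than 8 N (contact force between any of the arm, the fingers and jaw above 8 N).
It fails at once if the star wheel is pushed with more than 22 N (contact force between the fingers and wheel above 22 N).
It fails at once if the pots or the tool cup are moved by more than 20 mm (distance of any of pot_stack, tool_cup from where it was at the start of the episode above 0.02 m).
It also fails if it takes over 72 s, if anything falls off the work surface, if the arm or the gripper's body presses on something with over 40 N, if the wrist force passes 120 N, or if a joint passes its speed limit or range.

## Working session

There is one attempt and no reset: what is moved stays moved. The work goes in short steps, Python scripts to look and compute and a tool call to move; the robot and the scene stay as the last step left them, time stands still between calls to the robot, and variables do not carry over. Pictures are saved under pics/ and viewed, about 8 in all and at most 12, crops included, and the job is handed in when it is done.

Besides the shell and the picture viewer there is one more tool, called after "Call:" in YAML: its name, and indented under it one key for each argument. move_arm: Moves the arm, as the interface text tells. Its arguments: {"type":"object","properties":{"rows":{"type":"array","items":{"type":"array"}}},"required":["rows"]}

```bash
mkdir -p pics; cat > h.py <<'E'
from cell import *
import numpy as np, cv2
def snap(n,tag):
    c=read_camera(n); cv2.imwrite(f'pics/{tag}.png',c['image']); np.savez(f'pics/{tag}.npz',K=c['camera_matrix'],E=c['extrinsics'],im=c['image']); return c
def load(tag): 
    d=np.load(f'pics/{tag}.npz'); return dict(image=d['im'],camera_matrix=d['K'],extrinsics=d['E'])
def ray(c,u,v,z):
    K,E=c['camera_matrix'],c['extrinsics']; R,t=E[:3,:3],E[:3,3]
    o=-R.T@t; d=R.T@np.linalg.solve(K,[u,v,1]); return o+d*(z-o[2])/d[2]
def proj(c,p):
    q=c['extrinsics'][:3,:3]@np.asarray(p,float)+c['extrinsics'][:3,3]; q=c['camera_matrix']@q; return q[:2]/q[2]
E
python3 - <<'E'
from h import *
for n in('top','side'):
    c=snap(n,n+'0'); E=c['extrinsics']; print(n,c['camera_matrix'],-E[:3,:3].T@E[:3,3],E[:3,:3])
print(read_state())
E
```

```text
top [[407.98706809   0.         283.90848316]
 [  0.         407.98706809 209.98214047]
 [  0.           0.           1.        ]] [482.10551869  -7.68027353 952.82522188] [[ 0.02685962 -0.99942667  0.02061274]
 [-0.99642209 -0.02842048 -0.07959462]
 [ 0.08013481 -0.01840111 -0.99661417]]
side [[523.61179573   0.         276.51107567]
 [  0.         523.61179573 229.40377337]
 [  0.           0.           1.        ]] [-50.67414193 845.75769937 823.33511933] [[-0.80947119 -0.58711247  0.00743961]
 [-0.3503454   0.47278729 -0.80853589]
 [ 0.47118414 -0.65709294 -0.58839984]]
{'t': 0.1, 'joint_pos': array([-1.36696749e+00,  5.32972937e-02,  1.61416385e+00, -2.63061772e-06,
        1.47598987e+00, -1.18967995e-01]), 'dq': array([-0.00012732, -0.00063107, -0.00240512, -0.0007534 ,  0.00039484,
        0.00116359]), 'effort': array([ 1.03902956e-03, -3.94901133e+01, -3.71364856e+01,  1.97741974e-05,
        3.85912033e-03,  3.39347494e-06]), 'eef_pos': array([ 198.1663355 , -592.15762812,  230.17767812]), 'tool_rot': array([-6.27603171e-04,  8.11547681e-01, -5.84285459e-01, -6.85192367e-04]), 'ft_force': array([ 0.21761872, -0.18982858, -0.31627132]), 'ft_torque': array([-0.02303812,  0.00714519,  0.02339272]), 'grip_width': 85.31482810898054}
```

View pics/top0.png

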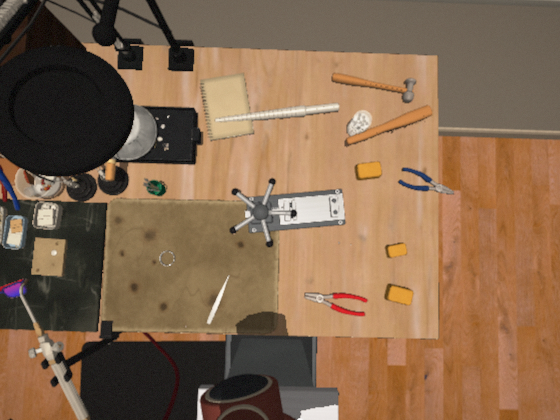

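View pics/side0.png

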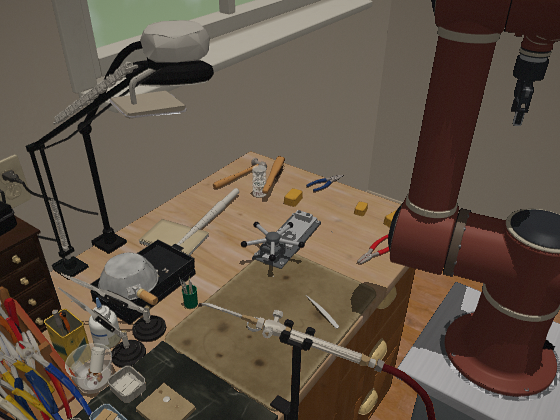

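Top view: three amber blocks at (369,170), (397,250), (400,295), the middle one the smallest. The vice's wheel is at (263,212) and its stop end at about (338,208). The pots are at (360,122) and the green cup at (155,187).

```bash
python3 - <<'E'
from h import *
c=load('top0'); im=c['image']; hsv=cv2.cvtColor(im,cv2.COLOR_BGR2HSV)
for (u,v) in((369,170),(397,250),(400,295)): print(hsv[v,u])
m=cv2.inRange(hsv,(12,190,120),(28,255,255))
for k in cv2.findContours(m,cv2.RETR_EXTERNAL,cv2.CHAIN_APPROX_NONE)[0]:
    if cv2.contourArea(k)<80: continue
    r=cv2.minAreaRect(k); b=cv2.boxPoints(r)
    w=np.array([ray(c,*p,19) for p in b])
    print(r, 'c',w.mean(0).round(1),'edges',np.linalg.norm(w[1]-w[0]).round(1),np.linalg.norm(w[2]-w[1]).round(1),'dirs',[np.degrees(np.arctan2(*(w[i+1]-w[i])[[1,0]])).round(1) for i in(0,1)])
a=cv2.resize(im[165:255,225:355],None,fx=6,fy=6,interpolation=cv2.INTER_CUBIC); cv2.imwrite('pics/c1.png',a)
s=load('side0')['image']; cv2.imwrite('pics/c2.png',cv2.resize(s[150:280,230:420],None,fx=4,fy=4,interpolation=cv2.INTER_CUBIC))
E
```

```text
[ 18 191 224]
[ 18 189 225]
[ 18 189 224]
((508.5, 414.5), (17.0, 9.0), 0.0) c [ 113.6 -538.6   19. ] edges 19.4 38.4 dirs [np.float64(-0.9), np.float64(-88.9)]
((396.5, 379.5), (27.0, 17.0), 90.0) c [ 184.5 -286.8   19. ] edges 38.3 58.6 dirs [np.float64(-88.8), np.float64(-179.8)]
((451.0, 177.0), (24.0, 16.0), 90.0) c [ 645.5 -412.3   19. ] edges 37.7 56.6 dirs [np.float64(-88.2), np.float64(179.6)]
```

View pics/c1.png

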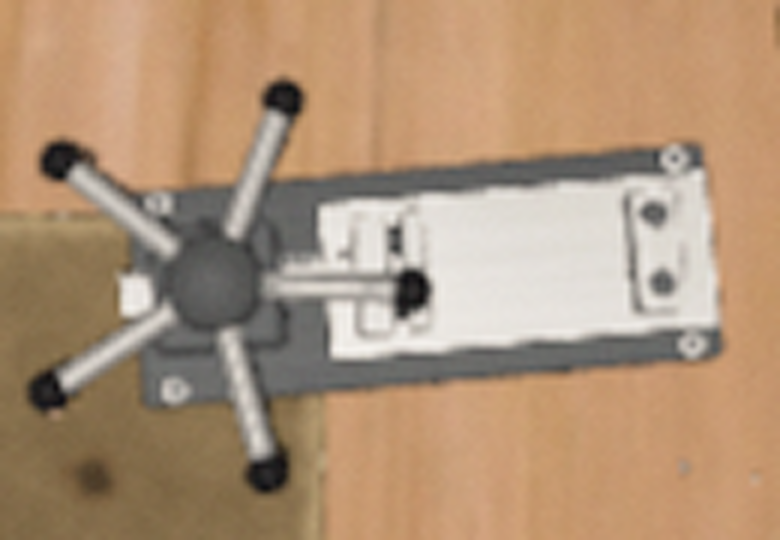

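View pics/c2.png

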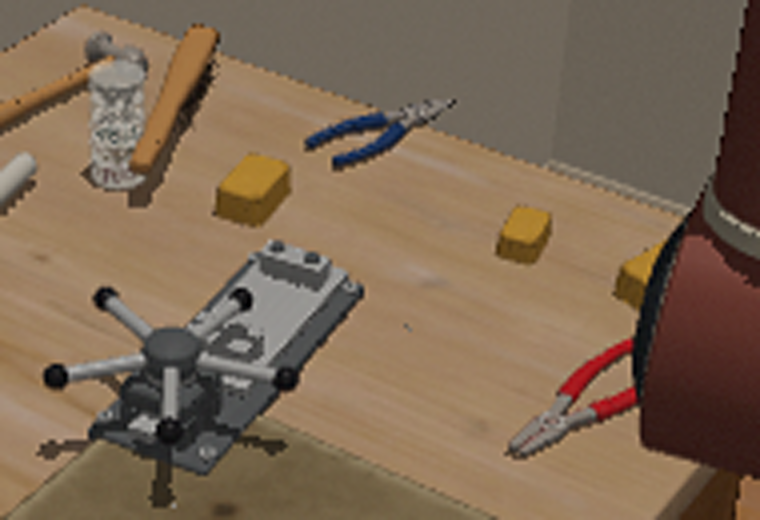

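Crops: the five balls, the dark base outline with corners near crop (130,192), (700,147), (718,352), (145,405), the stop plate at the right end, and the jaw at crop x≈330–430. The clear pots stand behind the vice. The smallest wax is alone between the other two blocks.

```bash
python3 - <<'E'
from h import *
c=load('top0'); im=c['image']; hsv=cv2.cvtColor(im,cv2.COLOR_BGR2HSV)
for (u,v) in((369,170),(397,250),(400,295)):
  m=cv2.inRange(hsv,(15,165,90),(21,255,255)); w=np.zeros_like(m); w[v-20:v+20,u-20:u+20]=m[v-20:v+20,u-20:u+20]
  k=max(cv2.findContours(w,cv2.RETR_EXTERNAL,cv2.CHAIN_APPROX_NONE)[0],key=cv2.contourArea)
  r=cv2.minAreaRect(k); b=cv2.boxPoints(r); p=np.array([ray(c,*q,19) for q in b])
  print(r,'c',p.mean(0).round(1),[(np.linalg.norm(p[i+1]-p[i]).round(1),np.degrees(np.arctan2(*(p[i+1]-p[i])[[1,0]])).round(1)) for i in(0,1)])
sc=6; balls=[]
big=cv2.resize(im[165:255,225:355],None,fx=6,fy=6,interpolation=cv2.INTER_CUBIC)
g=big.max(2)
for (x,y) in((283,98),(62,160),(47,390),(267,468),(411,290)):
  w=g[max(y-25,0):y+25,max(x-25,0):x+25]; yy,xx=np.nonzero(w<50)
  u=(xx.mean()+max(x-25,0)+.5)/6-.5+225; v=(yy.mean()+max(y-25,0)+.5)/6-.5+165; balls.append(ray(c,u,v,60)[:2])
balls=np.array(balls); print(balls.round(1)); ctr=balls.mean(0); d=balls-ctr
print('hub',ctr.round(1),'r',np.linalg.norm(d,axis=1).round(1),'ang',np.degrees(np.arctan2(d[:,1],d[:,0])).round(1))
# base corners z=10
P=np.array([ray(c,(x+.5)/6-.5+225,(y+.5)/6-.5+165,10)[:2] for x,y in((130,192),(702,147),(720,352),(143,406))]); print(P.round(1))
for i,j in((1,0),(2,3),(0,3),(1,2)): e=P[j]-P[i]; print(i,j,np.linalg.norm(e).round(1),np.degrees(np.arctan2(e[1],e[0])).round(1))
print('base centre',P.mean(0))
for n,p,z in(('stopface',(632,195),39),('stopface',(640,312),39),('jawedgeR',(428,205),36),('jawR2',(428,330),36),('bolt',(675,158),10)): print(n,ray(c,(p[0]+.5)/6-.5+225,(p[1]+.5)/6-.5+165,z).round(1))
s=load('side0')
# rough two-view check of pots and wax height
print('wax side', ray(s,230+525/4,150+222/4,19).round(1))
print('pot foot side',ray(s,230+118/4,150+180/4,0).round(1))
E
```

```text
((367.9153747558594, 170.3230743408203), (15.752409934997559, 25.303083419799805), 82.87498474121094) c [ 655.2 -217.7   19. ] [(np.float64(59.3), np.float64(-81.1)), (np.float64(37.0), np.float64(-172.4))]
((395.94232177734375, 249.71153259277344), (11.96308422088623, 19.611614227294922), 78.69007110595703) c [ 473.2 -284.1   19. ] [(np.float64(45.4), np.float64(-77.3)), (np.float64(27.2), np.float64(-168.4))]
((398.6764831542969, 294.29412841796875), (26.678918838500977, 15.764815330505371), 14.03624439239502) c [ 372.5 -290.8   19. ] [(np.float64(35.6), np.float64(-13.8)), (np.float64(60.7), np.float64(-102.5))]
[[617.4   4. ]
 [592.3  85.6]
 [507.1  87. ]
 [479.8   5.5]
 [547.7 -44.6]]
hub [548.9  27.5] r [72.5 72.5 72.7 72.5 72.1] ang [ -18.9   53.2  125.1 -162.3  -90.9]
[[ 586.6   63.1]
 [ 610.7 -158.4]
 [ 531.1 -166.6]
 [ 504.1   55.3]]
1 0 222.8 96.2
2 3 223.6 96.9
0 3 82.9 -174.6
1 2 80.1 -174.1
base centre [558.1200572  -51.66310608]
stopface [ 587.8 -127.7   39. ]
stopface [ 543.7 -131.4   39. ]
jawedgeR [582.1 -51.1  36. ]
jawR2 [534.9 -52.2  36. ]
bolt [ 606.1 -148.    10. ]
wax side [ 469.9 -285.1   19. ]
pot foot side [ 749.6 -182.9    0. ]
```

Measured:
- **Wax:** (472.5, -284.5), yaw 12.2°. Its size of about 27 x 45 mm matches the smallest.
- **Hub:** (548.9, 27.5). Ball radius is 72.5 mm against 72 given, which agrees.
- **Vice:** yaw about 6.5°.
- **Wheel:** q ≈ 0.44 rad.
- **Stop face:** y ≈ -23 mm in the vice frame.
- **Jaw:** y ≈ 55 mm.

I'll move above the wax.

Call:
move_arm:
  rows:
    - [[27,31,-8],0.146,70]
    - [[55,62,-16],0.292,70]
    - [[82,92,-24],0.438,70]
    - [[110,123,-32],0.584,70]
    - [[137,154,-42],0.73,70]
    - [[165,185,-54],0.876,70]
    - [[192,216,-66],1.022,70]
    - [[219,246,-78],1.168,70]
    - [[247,277,-92],1.314,70]
    - [[274,308,-105],1.461,70]

```text
t: 1.1
eef_pos: [472.9, -283.0, 125.3]
tool_rot: [-0.0, 0.994, 0.109, -0.0]
ft_force: [0.2, -0.9, 0.7]
grip_width: 59.6
```

Call:
move_arm:
  rows:
    - [[0,0,0],0,70]
    - [[0,0,-20],0,70]
    - [[0,0,-40],0,70]
    - [[0,0,-55],0,70]
    - [[0,0,-70],0,70]
    - [[0,0,-70],0,70]
    - [[0,0,-70],0,70]
    - [[0,0,-70],0,70]
    - [[0,0,-70],0,70]
    - [[0,0,-70],0,70]

```text
t: 2.1
eef_pos: [472.7, -285.1, 57.2]
tool_rot: [0.001, 0.994, 0.106, 0.001]
ft_force: [-0.7, -0.1, 1.0]
grip_width: 59.9
```

```bash
python3 - <<'E'
from h import *
s=read_state(); print(s['eef_pos'],s['tool_rot'],s['ft_force'],s['grip_width'])
c=snap('side','side1'); u,v=map(int,proj(c,[472,-284,20])); print(u,v)
t=snap('top','top1'); U,V=map(int,proj(t,[472,-284,20]))
a=cv2.resize(c['image'][v-45:v+45,u-45:u+45],(400,400)); b=cv2.resize(t['image'][V-45:V+45,U-45:U+45],(400,400))
cv2.imwrite('pics/c3.png',np.hstack([a,b]))
E
```

```text
[ 472.74111917 -285.10475173   57.21118917] [5.58634707e-04 9.94336436e-01 1.06275297e-01 5.48053040e-04] [-0.66793155 -0.11268265  1.01977968] 59.91895315049852
360 205
```

View pics/c3.png

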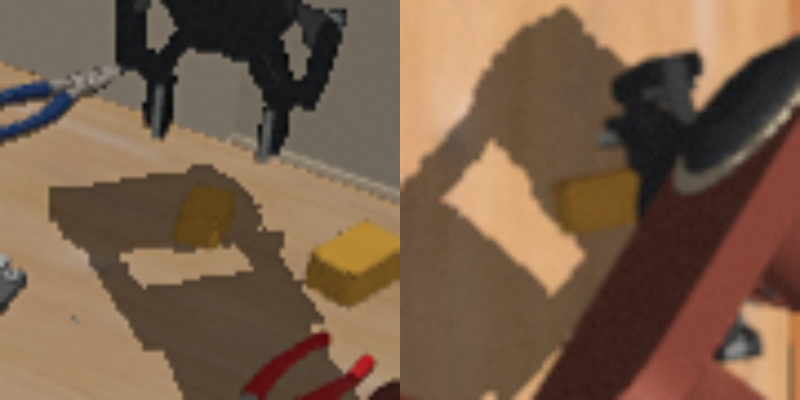

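The fingers straddle the small wax: finger tips at about (157,132) and (265,158), wax at (205,215). I'll descend and grip.

Call:
move_arm:
  rows:
    - [[0,0,-15],0,70]
    - [[0,0,-30],0,70]
    - [[0,0,-40],0,70]
    - [[0,0,-47],0,70]
    - [[0,0,-52],0,70]
    - [[0,0,-52],0,70]
    - [[0,0,-52],0,50]
    - [[0,0,-52],0,40]
    - [[0,0,-52],0,30]
    - [[0,0,-52],0,20]

```text
t: 3.2
eef_pos: [473.0, -285.3, 5.3]
tool_rot: [0.001, 0.994, 0.106, 0.001]
ft_force: [0.0, 0.2, 2.9]
grip_width: 28.4
```

Call:
move_arm:
  rows:
    - [[0,0,0],0,15]
    - [[0,0,0],0,15]
    - [[0,0,0],0,15]
    - [[0,0,0],0,15]
    - [[0,0,10],0,15]
    - [[0,0,25],0,15]
    - [[0,0,45],0,15]
    - [[0,0,70],0,15]
    - [[0,0,95],0,15]
    - [[0,0,100],0,15]

```text
t: 4.2
eef_pos: [474.1, -286.1, 108.7]
tool_rot: [0.002, 0.994, 0.106, 0.002]
ft_force: [0.4, -1.4, -0.5]
grip_width: 28.4
```

```bash
python3 - <<'E'
from h import *
s=read_state(); p=s['eef_pos']; print(p,s['tool_rot'],s['ft_force'],s['grip_width'])
c=snap('side','side2'); u,v=map(int,proj(c,p)); print(u,v)
hsv=cv2.cvtColor(c['image'],cv2.COLOR_BGR2HSV); m=cv2.inRange(hsv,(15,165,60),(21,255,255)); w=np.zeros_like(m); w[v-25:v+25,u-25:u+25]=m[v-25:v+25,u-25:u+25]
k=max(cv2.findContours(w,0,1)[0],key=cv2.contourArea); print(cv2.minAreaRect(k))
cv2.imwrite('pics/c4.png',cv2.resize(c['image'][v-40:v+40,u-40:u+40],(400,400)))
E
```

```text
[ 474.1028193  -286.11851624  108.73934972] [0.0024763  0.9943247  0.10632985 0.00249409] [ 0.36943919 -1.40246987 -0.48848168] 28.413977929660703
363 177
((363.5, 175.5), (10.914102554321289, 12.854386329650879), 14.03624439239502)
```

View pics/c4.png

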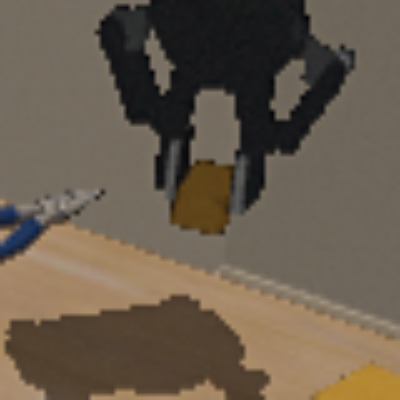

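Held: width 28.4 mm, wax hanging level between the pads at (205,195). Next: over the bed, lined up to 6.5°.

Call:
move_arm:
  rows:
    - [[8,18,0],-0.01,15]
    - [[20,43,0],-0.03,15]
    - [[35,75,0],-0.05,15]
    - [[52,111,0],-0.07,15]
    - [[67,145,0],-0.09,15]
    - [[79,170,0],-0.1,15]
    - [[87,187,0],-0.1,15]
    - [[90,193,0],-0.1,15]
    - [[90,193,0],-0.1,15]
    - [[90,193,0],-0.1,15]

```text
t: 5.25
eef_pos: [561.6, -92.3, 103.6]
tool_rot: [-0.0, 0.998, 0.056, -0.001]
ft_force: [0.7, -0.4, -0.7]
grip_width: 28.7
```

Call:
move_arm:
  rows:
    - [[0,0,-10],0,15]
    - [[0,0,-25],0,15]
    - [[0,0,-35],0,15]
    - [[0,0,-40],0,15]
    - [[0,0,-45],0,15]
    - [[0,0,-50],0,15]
    - [[0,0,-50],0,15]
    - [[0,0,-50],0,15]
    - [[0,0,-50],0,15]
    - [[0,0,-50],0,15]

```text
t: 6.25
eef_pos: [562.6, -91.8, 54.8]
tool_rot: [0.0, 0.998, 0.057, 0.0]
ft_force: [0.3, 0.2, -0.6]
grip_width: 28.2
```

```bash
python3 - <<'E'
from h import *
s=read_state(); p=s['eef_pos']; print(p,s['tool_rot'],s['ft_force'],s['grip_width'])
c=snap('side','side3'); t=snap('top','top3'); u,v=map(int,proj(c,[560,-60,50])); U,V=map(int,proj(t,[560,-60,50]))
cv2.imwrite('pics/c5.png',np.hstack([cv2.resize(c['image'][v-50:v+50,u-50:u+50],(400,400)),cv2.resize(t['image'][V-50:V+50,U-50:U+50],(400,400))]))
E
```

```text
[562.62228178 -91.77322064  54.82360158] [1.71389567e-04 9.98401949e-01 5.65096083e-02 4.27852603e-04] [ 0.31549588  0.24126938 -0.6389194 ] 28.165043563822316
```

View pics/c5.png

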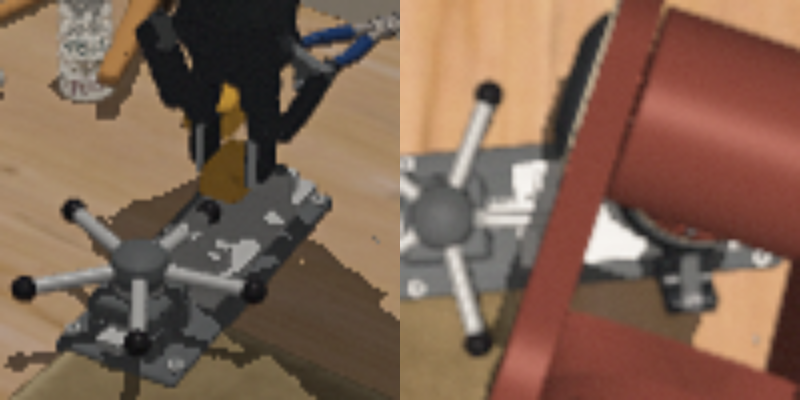

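The wax hangs over the bed, clear of spokes and pots. I'll lower it, watch the force and release.

Call:
move_arm:
  rows:
    - [[0,0,-10],0,15]
    - [[0,0,-18],0,15]
    - [[0,0,-24],0,15]
    - [[0,0,-27],0,15]
    - [[0,0,-29],0,15]
    - [[0,0,-30],0,15]
    - [[0,0,-31],0,15]
    - [[0,0,-31],0,15]
    - [[0,0,-31],0,15]
    - [[0,0,-31],0,15]

```text
t: 7.35
eef_pos: [562.4, -91.7, 23.5]
tool_rot: [0.0, 0.998, 0.056, 0.0]
ft_force: [0.0, -0.7, -0.4]
grip_width: 27.8
```

Call:
move_arm:
  rows:
    - [[0,0,-0.5],0,15]
    - [[0,0,-1],0,15]
    - [[0,0,-1],0,35]
    - [[0,0,-1],0,45]
    - [[0,0,-1],0,55]
    - [[0,0,-1],0,60]
    - [[0,0,-1],0,60]
    - [[0,0,-1],0,60]
    - [[0,0,10],0,60]
    - [[0,0,25],0,60]

```text
t: 8.35
eef_pos: [561.6, -91.5, 48.4]
tool_rot: [-0.0, 0.998, 0.056, -0.001]
ft_force: [0.2, -0.6, 0.3]
grip_width: 51.4
```

Call:
move_arm:
  rows:
    - [[0,0,20],0,60]
    - [[0,0,50],0,60]
    - [[0,0,90],0,60]
    - [[0,0,130],0,60]
    - [[-10,-30,130],0,40]
    - [[-30,-70,130],0,20]
    - [[-50,-110,130],0,0]
    - [[-70,-140,130],0,0]
    - [[-80,-150,130],0,0]
    - [[-80,-150,130],0,0]

```text
t: 9.35
eef_pos: [481.7, -242.8, 179.6]
tool_rot: [0.0, 0.998, 0.055, 0.001]
ft_force: [0.2, 0.2, 0.1]
grip_width: -0.3
```

```bash
cat > look.py <<'E'
from h import *
import sys
tag=sys.argv[1]
s=read_state(); print(s['t'],s['eef_pos'].round(1),s['ft_force'].round(1),s['grip_width'],s['joint_pos'].round(2))
c=snap('side','s'+tag); t=snap('top','t'+tag); u,v=map(int,proj(c,[560,-40,50])); U,V=map(int,proj(t,[555,-40,50]))
cv2.imwrite(f'pics/v{tag}.png',np.hstack([cv2.resize(c['image'][v-50:v+50,u-50:u+50],(400,400)),cv2.resize(t['image'][V-60:V+60,U-60:U+60],(400,400),interpolation=cv2.INTER_CUBIC)]))
hsv=cv2.cvtColor(t['image'],cv2.COLOR_BGR2HSV); m=cv2.inRange(hsv,(14,150,60),(22,255,255)); w=np.zeros_like(m); w[V-40:V+40,U-10:U+70]=m[V-40:V+40,U-10:U+70]
ks=[k for k in cv2.findContours(w,0,1)[0]]
if ks:
    k=max(ks,key=cv2.contourArea); r=cv2.minAreaRect(k); p=np.array([ray(t,*q,37)[:2] for q in cv2.boxPoints(r)])
    ps=np.radians(6.5); o=np.array([564.2,-106.6]); R=np.array([[np.cos(ps),np.sin(ps)],[-np.sin(ps),np.cos(ps)]])
    print('wax in vice',((p.mean(0)-o)@R.T).round(1),[(np.linalg.norm(p[i+1]-p[i]).round(1),(np.degrees(np.arctan2(*(p[i+1]-p[i])[[1,0]]))-6.5).round(1)) for i in(0,1)])
E
python3 look.py 4
```

```text
9.35 [ 481.7 -242.8  179.6] [0.2 0.2 0.1] -0.27726877107794995 [-0.6  -0.12  1.87  0.    1.39 -0.72]
wax in vice [-0.4 14.4] [(np.float64(40.7), np.float64(-94.8)), (np.float64(27.2), np.float64(-185.4))]
```

View pics/v4.png

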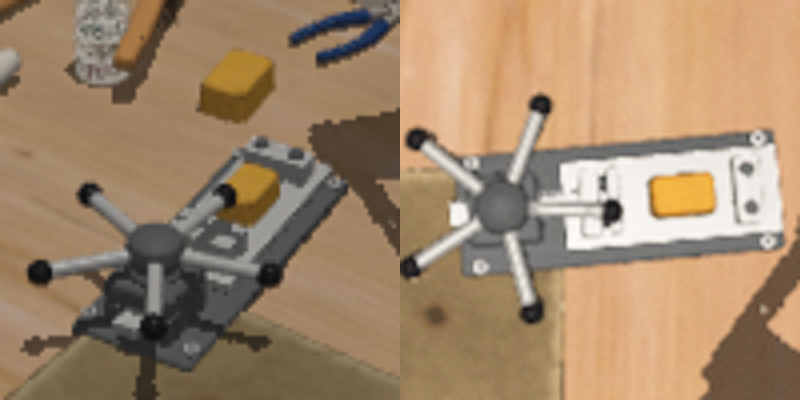

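The wax lies flat at (-0.4, 14.4) mm in the vice frame, in line and released. Next I insert the shut fingers in the +y gap between spokes (φ=89°, r=50), with tool x radial.

Call:
move_arm:
  rows:
    - [[7,32,-5],0.144,0]
    - [[14,64,-10],0.288,0]
    - [[20,96,-15],0.432,0]
    - [[27,128,-20],0.576,0]
    - [[34,160,-25],0.72,0]
    - [[40,192,-35],0.864,0]
    - [[47,224,-45],1.008,0]
    - [[54,256,-55],1.152,0]
    - [[61,288,-63],1.296,0]
    - [[67.5,319,-68],1.44,0]

```text
t: 10.45
eef_pos: [549.5, 80.7, 109.7]
tool_rot: [-0.0, 0.71, 0.704, -0.0]
ft_force: [0.1, 0.3, 0.2]
grip_width: -0.0
```

Call:
move_arm:
  rows:
    - [[0,0,0],0,0]
    - [[0,0,0],0,0]
    - [[0,0,-10],0,0]
    - [[0,0,-20],0,0]
    - [[0,0,-30],0,0]
    - [[0,0,-40],0,0]
    - [[0,0,-50],0,0]
    - [[0,0,-58],0,0]
    - [[0,0,-62],0,0]
    - [[0,0,-62],0,0]

```text
t: 11.45
eef_pos: [549.2, 77.3, 47.4]
tool_rot: [-0.001, 0.713, 0.701, -0.001]
ft_force: [0.8, 0.1, -0.1]
grip_width: 0.1
```

```bash
python3 - <<'E'
from h import *
s=read_state(); print(s['eef_pos'].round(1),s['tool_rot'].round(3),s['ft_force'].round(1))
def arc(a,b,n,r=50):
    A=np.radians(np.linspace(a,b,n+1)); P=r*np.c_[np.cos(A),np.sin(A)]
    for p,q in zip(P[1:]-P[0],A[1:]-A[0]): print(p.round(1).tolist(),round(q,3))
arc(89,44,10);print();arc(44,0,10)
E
```

```text
[549.2  77.3  47.4] [-0.001  0.713  0.701 -0.001] [ 0.8  0.1 -0.1]
[3.9, -0.2] -0.079
[7.8, -0.8] -0.157
[11.6, -1.6] -0.236
[15.4, -2.7] -0.314
[19.1, -4.1] -0.393
[22.6, -5.8] -0.471
[26.0, -7.8] -0.55
[29.2, -10.1] -0.628
[32.3, -12.5] -0.707
[35.1, -15.3] -0.785

[2.6, -2.9] -0.077
[4.9, -5.9] -0.154
[7.0, -9.1] -0.23
[8.8, -12.5] -0.307
[10.4, -16.0] -0.384
[11.7, -19.6] -0.461
[12.7, -23.3] -0.538
[13.4, -27.1] -0.614
[13.9, -30.9] -0.691
[14.0, -34.7] -0.768
```

Call:
move_arm:
  rows:
    - [[2,-0.1,0],-0.039,0]
    - [[3.9,-0.2,0],-0.079,0]
    - [[5.9,-0.5,0],-0.118,0]
    - [[7.8,-0.8,0],-0.157,0]
    - [[9.7,-1.2,0],-0.196,0]
    - [[11.6,-1.6,0],-0.236,0]
    - [[13.5,-2.1,0],-0.275,0]
    - [[15.4,-2.7,0],-0.314,0]
    - [[17.3,-3.4,0],-0.353,0]
    - [[19.1,-4.1,0],-0.393,0]

```text
t: 12.45
eef_pos: [567.9, 74.1, 48.7]
tool_rot: [-0.001, 0.837, 0.547, -0.001]
ft_force: [-5.4, 1.8, 3.6]
grip_width: -0.2
```

```bash
python3 - <<'E'
from h import *
def arc(a,b,n,r=50):
    A=np.radians(np.linspace(a,b,n+1)); P=r*np.c_[np.cos(A),np.sin(A)]
    for p,q in zip(P[1:]-P[0],A[1:]-A[0]): print(p.round(1).tolist(),round(q,3))
arc(66.5,33,10);print();arc(33,0,10)
E
```

```text
[2.6, -1.2] -0.058
[5.2, -2.6] -0.117
[7.7, -4.2] -0.175
[10.1, -5.9] -0.234
[12.4, -7.7] -0.292
[14.5, -9.6] -0.351
[16.6, -11.7] -0.409
[18.5, -13.9] -0.468
[20.3, -16.2] -0.526
[22.0, -18.6] -0.585

[1.5, -2.5] -0.058
[2.9, -5.0] -0.115
[4.1, -7.6] -0.173
[5.1, -10.3] -0.23
[6.0, -13.0] -0.288
[6.7, -15.8] -0.346
[7.3, -18.6] -0.403
[7.7, -21.5] -0.461
[8.0, -24.4] -0.518
[8.1, -27.2] -0.576
```

The contact force is 5.7 N tangential, and free turning at r=50 should take 5.2 N, so that matches. I'll carry on.

Call:
move_arm:
  rows:
    - [[2.6,-1.2,0],-0.058,0]
    - [[5.2,-2.6,0],-0.117,0]
    - [[7.7,-4.2,0],-0.175,0]
    - [[10.1,-5.9,0],-0.234,0]
    - [[12.4,-7.7,0],-0.292,0]
    - [[14.5,-9.6,0],-0.351,0]
    - [[16.6,-11.7,0],-0.409,0]
    - [[18.5,-13.9,0],-0.468,0]
    - [[20.3,-16.2,0],-0.526,0]
    - [[22,-18.6,0],-0.585,0]

```text
t: 13.45
eef_pos: [590.1, 56.0, 48.7]
tool_rot: [-0.002, 0.959, 0.282, -0.001]
ft_force: [-4.0, 5.5, 2.3]
grip_width: -0.0
```

Call:
move_arm:
  rows:
    - [[1.5,-2.5,0],-0.058,0]
    - [[2.9,-5,0],-0.115,0]
    - [[4.1,-7.6,0],-0.173,0]
    - [[5.1,-10.3,0],-0.23,0]
    - [[6,-13,0],-0.288,0]
    - [[6.7,-15.8,0],-0.346,0]
    - [[7.3,-18.6,0],-0.403,0]
    - [[7.7,-21.5,0],-0.461,0]
    - [[8,-24.4,0],-0.518,0]
    - [[8.1,-27.2,0],-0.576,0]

```text
t: 14.45
eef_pos: [598.7, 29.3, 48.8]
tool_rot: [-0.002, 1.0, -0.002, -0.0]
ft_force: [-2.5, 6.6, 1.6]
grip_width: 0.0
```

Call:
move_arm:
  rows:
    - [[0,2,0],0,0]
    - [[0,4,0],0,0]
    - [[0,4,15],0.05,0]
    - [[0,4,30],0.1,0]
    - [[0,5,45],0.2,0]
    - [[-3,17,50],0.35,0]
    - [[-7,25,50],0.5,0]
    - [[-12,32,50],0.65,0]
    - [[-18,38,50],0.8,0]
    - [[-25,43,50],0.95,0]

```text
t: 15.45
eef_pos: [574.1, 70.6, 98.7]
tool_rot: [0.0, 0.888, 0.46, 0.0]
ft_force: [0.7, 0.1, 0.6]
grip_width: 0.3
```

Call:
move_arm:
  rows:
    - [[-8,4,0],0.15,0]
    - [[-16,6,0],0.3,0]
    - [[-24,7,0],0.45,0]
    - [[-24,7,0],0.6,0]
    - [[-24,7,0],0.6,0]
    - [[-24,7,-12],0.6,0]
    - [[-24,7,-25],0.6,0]
    - [[-24,7,-38],0.6,0]
    - [[-24,7,-50],0.6,0]
    - [[-24,7,-50],0.6,0]

```text
t: 16.45
eef_pos: [547.8, 77.3, 45.0]
tool_rot: [-0.002, 0.715, 0.699, -0.002]
ft_force: [0.7, 0.3, -0.6]
grip_width: 0.2
```

```bash
python3 look.py 5
```

```text
16.45 [547.8  77.3  45. ] [ 0.7  0.3 -0.6] 0.1591633119694537 [ 0.01  0.08  1.92 -0.    1.15 -1.54]
wax in vice [-0.4 14.4] [(np.float64(40.7), np.float64(-94.8)), (np.float64(27.2), np.float64(-185.4))]
```

View pics/v5.png

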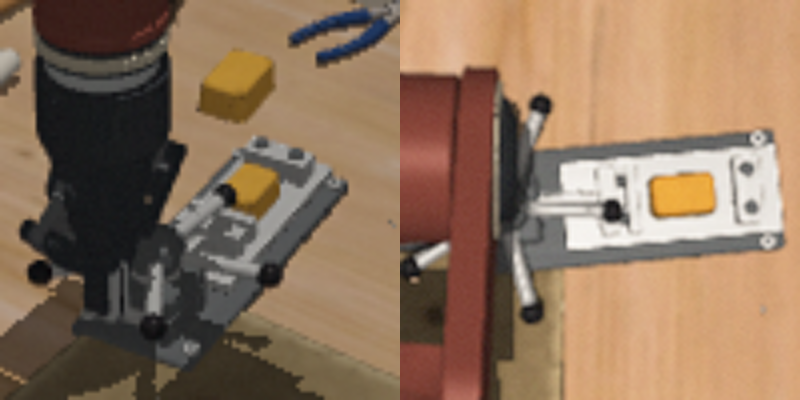

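The wheel has turned 72° so the pattern looks the same, the jaw has advanced towards the wax, and the wax hasn't moved. On to the second push.

Call:
move_arm:
  rows:
    - [[2,-0.1,0],-0.039,0]
    - [[3.9,-0.2,0],-0.079,0]
    - [[5.9,-0.5,0],-0.118,0]
    - [[7.8,-0.8,0],-0.157,0]
    - [[9.7,-1.2,0],-0.196,0]
    - [[11.6,-1.6,0],-0.236,0]
    - [[13.5,-2.1,0],-0.275,0]
    - [[15.4,-2.7,0],-0.314,0]
    - [[17.3,-3.4,0],-0.353,0]
    - [[19.1,-4.1,0],-0.393,0]

```text
t: 17.55
eef_pos: [568.3, 74.1, 49.0]
tool_rot: [-0.001, 0.838, 0.546, -0.001]
ft_force: [-4.8, 2.8, 3.1]
grip_width: -0.2
```

Call:
move_arm:
  rows:
    - [[2.6,-1.2,0],-0.058,0]
    - [[5.2,-2.6,0],-0.117,0]
    - [[7.7,-4.2,0],-0.175,0]
    - [[10.1,-5.9,0],-0.234,0]
    - [[12.4,-7.7,0],-0.292,0]
    - [[14.5,-9.6,0],-0.351,0]
    - [[16.6,-11.7,0],-0.409,0]
    - [[18.5,-13.9,0],-0.468,0]
    - [[20.3,-16.2,0],-0.526,0]
    - [[22,-18.6,0],-0.585,0]

```text
t: 18.55
eef_pos: [590.4, 56.0, 48.9]
tool_rot: [-0.002, 0.96, 0.28, -0.001]
ft_force: [-4.3, 4.8, 2.8]
grip_width: -0.0
```

Call:
move_arm:
  rows:
    - [[1.5,-2.5,0],-0.058,0]
    - [[2.9,-5,0],-0.115,0]
    - [[4.1,-7.6,0],-0.173,0]
    - [[5.1,-10.3,0],-0.23,0]
    - [[6,-13,0],-0.288,0]
    - [[6.7,-15.8,0],-0.346,0]
    - [[7.3,-18.6,0],-0.403,0]
    - [[7.7,-21.5,0],-0.461,0]
    - [[8,-24.4,0],-0.518,0]
    - [[8.1,-27.2,0],-0.576,0]

```text
t: 19.55
eef_pos: [599.1, 29.3, 49.0]
tool_rot: [-0.002, 1.0, -0.004, -0.0]
ft_force: [-1.2, 6.7, 0.5]
grip_width: -0.2
```

Call:
move_arm:
  rows:
    - [[0,2,0],0,0]
    - [[0,4,0],0,0]
    - [[0,4,15],0.05,0]
    - [[0,4,30],0.1,0]
    - [[0,5,45],0.2,0]
    - [[-3,17,50],0.35,0]
    - [[-7,25,50],0.5,0]
    - [[-12,32,50],0.65,0]
    - [[-18,38,50],0.8,0]
    - [[-25,43,50],0.95,0]

```text
t: 20.55
eef_pos: [574.4, 70.7, 98.8]
tool_rot: [0.001, 0.889, 0.458, 0.0]
ft_force: [-0.2, 0.2, 0.2]
grip_width: 0.0
```

Call:
move_arm:
  rows:
    - [[-8,4,0],0.15,0]
    - [[-16,6,0],0.3,0]
    - [[-24,7,0],0.45,0]
    - [[-24,7,0],0.6,0]
    - [[-24,7,0],0.6,0]
    - [[-24,7,-12],0.6,0]
    - [[-24,7,-25],0.6,0]
    - [[-24,7,-38],0.6,0]
    - [[-24,7,-50],0.6,0]
    - [[-24,7,-50],0.6,0]

```text
t: 21.55
eef_pos: [547.9, 77.4, 45.0]
tool_rot: [-0.002, 0.716, 0.698, -0.002]
ft_force: [-0.2, -0.5, -0.0]
grip_width: 0.2
```

```bash
python3 look.py 6
```

```text
21.55 [547.9  77.4  45. ] [-0.2 -0.5 -0. ] 0.1552191341913066 [ 0.01  0.08  1.92 -0.    1.15 -1.54]
wax in vice [-0.3  8.6] [(np.float64(41.7), np.float64(-89.1)), (np.float64(27.0), np.float64(-179.7))]
```

View pics/v6.png

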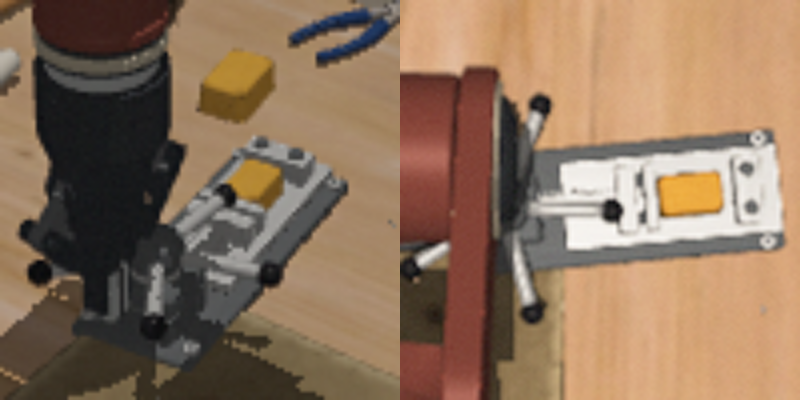

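The wax has slid to y=8.6, in line, with about 8 mm left to the stop. In the third push I slow down and check the tangential force at every step.

Call:
move_arm:
  rows:
    - [[2,-0.1,0],-0.039,0]
    - [[3.9,-0.2,0],-0.079,0]
    - [[5.9,-0.5,0],-0.118,0]
    - [[7.8,-0.8,0],-0.157,0]
    - [[9.7,-1.2,0],-0.196,0]
    - [[11.6,-1.6,0],-0.236,0]
    - [[13.5,-2.1,0],-0.275,0]
    - [[15.4,-2.7,0],-0.314,0]
    - [[17.3,-3.4,0],-0.353,0]
    - [[19.1,-4.1,0],-0.393,0]

```text
t: 22.65
eef_pos: [568.5, 74.2, 49.0]
tool_rot: [-0.001, 0.839, 0.544, -0.001]
ft_force: [-5.7, 2.4, 2.8]
grip_width: 0.2
```

```bash
python3 - <<'E'
import numpy as np
def arc(a,b,n,r=50):
    A=np.radians(np.linspace(a,b,n+1)); P=r*np.c_[np.cos(A),np.sin(A)]
    print(a,b,[[[*p.round(1).tolist(),0],round(q,3),0] for p,q in zip(P[1:]-P[0],A[1:]-A[0])])
arc(66.5,46.5,10); arc(46.5,36.5,10); 
for a in (36.5,30.5,24.5,18.5,12.5): arc(a,a-6,3)
E
```

```text
66.5 46.5 [[[1.6, -0.7, 0], np.float64(-0.035), 0], [[3.1, -1.5, 0], np.float64(-0.07), 0], [[4.7, -2.3, 0], np.float64(-0.105), 0], [[6.2, -3.2, 0], np.float64(-0.14), 0], [[7.7, -4.2, 0], np.float64(-0.175), 0], [[9.1, -5.1, 0], np.float64(-0.209), 0], [[10.5, -6.2, 0], np.float64(-0.244), 0], [[11.9, -7.3, 0], np.float64(-0.279), 0], [[13.2, -8.4, 0], np.float64(-0.314), 0], [[14.5, -9.6, 0], np.float64(-0.349), 0]]
46.5 36.5 [[[0.6, -0.6, 0], np.float64(-0.017), 0], [[1.2, -1.2, 0], np.float64(-0.035), 0], [[1.9, -1.9, 0], np.float64(-0.052), 0], [[2.4, -2.5, 0], np.float64(-0.07), 0], [[3.0, -3.1, 0], np.float64(-0.087), 0], [[3.6, -3.8, 0], np.float64(-0.105), 0], [[4.2, -4.5, 0], np.float64(-0.122), 0], [[4.7, -5.1, 0], np.float64(-0.14), 0], [[5.2, -5.8, 0], np.float64(-0.157), 0], [[5.8, -6.5, 0], np.float64(-0.175), 0]]
36.5 30.5 [[[1.0, -1.4, 0], np.float64(-0.035), 0], [[2.0, -2.9, 0], np.float64(-0.07), 0], [[2.9, -4.4, 0], np.float64(-0.105), 0]]
30.5 24.5 [[[0.9, -1.5, 0], np.float64(-0.035), 0], [[1.7, -3.1, 0], np.float64(-0.07), 0], [[2.4, -4.6, 0], np.float64(-0.105), 0]]
24.5 18.5 [[[0.7, -1.6, 0], np.float64(-0.035), 0], [[1.3, -3.2, 0], np.float64(-0.07), 0], [[1.9, -4.9, 0], np.float64(-0.105), 0]]
18.5 12.5 [[[0.5, -1.7, 0], np.float64(-0.035), 0], [[1.0, -3.3, 0], np.float64(-0.07), 0], [[1.4, -5.0, 0], np.float64(-0.105), 0]]
12.5 6.5 [[[0.3, -1.7, 0], np.float64(-0.035), 0], [[0.6, -3.4, 0], np.float64(-0.07), 0], [[0.9, -5.2, 0], np.float64(-0.105), 0]]
```

Call:
move_arm:
  rows:
    - [[1.6,-0.7,0],-0.035,0]
    - [[3.1,-1.5,0],-0.07,0]
    - [[4.7,-2.3,0],-0.105,0]
    - [[6.2,-3.2,0],-0.14,0]
    - [[7.7,-4.2,0],-0.175,0]
    - [[9.1,-5.1,0],-0.209,0]
    - [[10.5,-6.2,0],-0.244,0]
    - [[11.9,-7.3,0],-0.279,0]
    - [[13.2,-8.4,0],-0.314,0]
    - [[14.5,-9.6,0],-0.349,0]

```text
t: 23.65
eef_pos: [582.9, 65.0, 48.9]
tool_rot: [-0.001, 0.921, 0.39, -0.001]
ft_force: [-5.5, 3.7, 2.5]
grip_width: -0.2
```

Call:
move_arm:
  rows:
    - [[0.6,-0.6,0],-0.017,0]
    - [[1.2,-1.2,0],-0.035,0]
    - [[1.9,-1.9,0],-0.052,0]
    - [[2.4,-2.5,0],-0.07,0]
    - [[3,-3.1,0],-0.087,0]
    - [[3.6,-3.8,0],-0.105,0]
    - [[4.2,-4.5,0],-0.122,0]
    - [[4.7,-5.1,0],-0.14,0]
    - [[5.2,-5.8,0],-0.157,0]
    - [[5.8,-6.5,0],-0.175,0]

```text
t: 24.65
eef_pos: [588.8, 58.7, 48.9]
tool_rot: [-0.002, 0.951, 0.308, -0.001]
ft_force: [-4.6, 4.5, 1.6]
grip_width: 0.1
```

Tangential force is 6.5 N then 6.4 N, so it still turns free. I'll go on in 6° steps.

Call:
move_arm:
  rows:
    - [[0.5,-0.7,0],-0.017,0]
    - [[1,-1.4,0],-0.035,0]
    - [[1.5,-2.2,0],-0.052,0]
    - [[2,-2.9,0],-0.07,0]
    - [[2.5,-3.7,0],-0.088,0]
    - [[2.9,-4.4,0],-0.105,0]
    - [[2.9,-4.4,0],-0.105,0]
    - [[2.9,-4.4,0],-0.105,0]
    - [[2.9,-4.4,0],-0.105,0]
    - [[2.9,-4.4,0],-0.105,0]

```text
t: 25.65
eef_pos: [591.9, 54.3, 48.9]
tool_rot: [-0.001, 0.966, 0.258, -0.0]
ft_force: [-4.5, 4.3, 1.9]
grip_width: 0.0
```

Call:
move_arm:
  rows:
    - [[0.4,-0.7,0],-0.017,0]
    - [[0.9,-1.5,0],-0.035,0]
    - [[1.3,-2.3,0],-0.052,0]
    - [[1.7,-3.1,0],-0.07,0]
    - [[1.7,-3.1,0],-0.07,0]
    - [[1.7,-3.1,0],-0.07,0]
    - [[1.7,-3.1,0],-0.07,0]
    - [[1.7,-3.1,0],-0.07,0]
    - [[1.7,-3.1,0],-0.07,0]
    - [[1.7,-3.1,0],-0.07,0]

```text
t: 26.65
eef_pos: [593.6, 51.4, 49.0]
tool_rot: [-0.002, 0.974, 0.224, -0.0]
ft_force: [-4.0, 4.7, 1.7]
grip_width: 0.2
```

Call:
move_arm:
  rows:
    - [[0.4,-0.8,0],-0.017,0]
    - [[0.8,-1.6,0],-0.035,0]
    - [[1.1,-2.4,0],-0.052,0]
    - [[1.4,-3.2,0],-0.07,0]
    - [[1.4,-3.2,0],-0.07,0]
    - [[1.4,-3.2,0],-0.07,0]
    - [[1.4,-3.2,0],-0.07,0]
    - [[1.4,-3.2,0],-0.07,0]
    - [[1.4,-3.2,0],-0.07,0]
    - [[1.4,-3.2,0],-0.07,0]

```text
t: 27.65
eef_pos: [594.9, 48.7, 49.0]
tool_rot: [-0.002, 0.982, 0.19, -0.0]
ft_force: [-4.1, 5.9, 1.7]
grip_width: -0.4
```

Call:
move_arm:
  rows:
    - [[0.3,-0.8,0],-0.017,0]
    - [[0.6,-1.6,0],-0.035,0]
    - [[0.9,-2.4,0],-0.052,0]
    - [[1.2,-3.2,0],-0.07,0]
    - [[1.2,-3.2,0],-0.07,0]
    - [[1.2,-3.2,0],-0.07,0]
    - [[1.2,-3.2,0],-0.07,0]
    - [[1.2,-3.2,0],-0.07,0]
    - [[1.2,-3.2,0],-0.07,0]
    - [[1.2,-3.2,0],-0.07,0]

```text
t: 28.65
eef_pos: [596.1, 46.0, 49.0]
tool_rot: [-0.003, 0.988, 0.156, -0.0]
ft_force: [-3.5, 8.4, 1.5]
grip_width: -0.3
```

The bite has started: 6.0 → 7.0 → 9.1 N, which puts the jaw at about 13 N. One more step should give about 22 N.

Call:
move_arm:
  rows:
    - [[0.1,-0.4,0],-0.009,0]
    - [[0.3,-0.8,0],-0.017,0]
    - [[0.4,-1.2,0],-0.026,0]
    - [[0.5,-1.6,0],-0.035,0]
    - [[0.7,-2.1,0],-0.044,0]
    - [[0.8,-2.5,0],-0.052,0]
    - [[0.9,-2.9,0],-0.061,0]
    - [[1,-3.3,0],-0.07,0]
    - [[1,-3.3,0],-0.07,0]
    - [[1,-3.3,0],-0.07,0]

```text
t: 29.65
eef_pos: [597.2, 43.3, 49.0]
tool_rot: [-0.003, 0.993, 0.121, -0.0]
ft_force: [-3.4, 10.3, 2.9]
grip_width: 0.0
```

Call:
move_arm:
  rows:
    - [[0,0,0],0,0]
    - [[0,0,0],0,0]
    - [[0,0,0],0,0]
    - [[0,0,0],0,0]
    - [[0,0,0],0,0]
    - [[0,0,0],0,0]
    - [[0,0,0],0,0]
    - [[0,0,0],0,0]
    - [[0,0,0],0,0]
    - [[0,0,0],0,0]

```text
t: 30.65
eef_pos: [597.2, 43.3, 49.0]
tool_rot: [-0.003, 0.993, 0.121, -0.0]
ft_force: [-3.8, 10.5, 2.6]
grip_width: 0.1
```

Steady at 11.0 N tangential, which gives 22–25 N at the jaw, within the target. I'll back off, lift clear and look.

Call:
move_arm:
  rows:
    - [[-0.4,1.5,0],0,0]
    - [[-0.8,3,0],0,0]
    - [[-1.2,5,0],0,0]
    - [[-1.7,7,0],0,0]
    - [[-1.7,7,0],0,0]
    - [[-1.7,7,10],0,0]
    - [[-1.7,7,25],0,0]
    - [[-1.7,7,50],0,0]
    - [[-1.7,7,80],0,0]
    - [[-1.7,7,120],0,0]

```text
t: 31.65
eef_pos: [595.2, 47.0, 169.3]
tool_rot: [-0.0, 0.993, 0.121, -0.001]
ft_force: [0.3, 0.5, 0.9]
grip_width: 0.1
```

Call:
move_arm:
  rows:
    - [[-10,-20,5],0,0]
    - [[-22,-60,5],0,0]
    - [[-35,-105,5],0,0]
    - [[-48,-150,5],0,0]
    - [[-62,-195,5],0,0]
    - [[-76,-240,5],0,0]
    - [[-90,-270,5],0,0]
    - [[-105,-290,5],0,0]
    - [[-110,-295,5],0,0]
    - [[-110,-295,5],0,0]

```text
t: 32.65
eef_pos: [485.9, -248.6, 174.5]
tool_rot: [0.0, 0.993, 0.12, 0.001]
ft_force: [0.3, -0.3, -0.5]
grip_width: 0.2
```

```bash
python3 look.py 7
```

```text
32.65 [ 485.9 -248.6  174.5] [ 0.3 -0.3 -0.5] 0.22556171052001456 [-0.61 -0.1   1.86  0.    1.38 -0.85]
wax in vice [-0.4  0.7] [(np.float64(40.8), np.float64(-94.8)), (np.float64(24.9), np.float64(-185.5))]
```

View pics/v7.png

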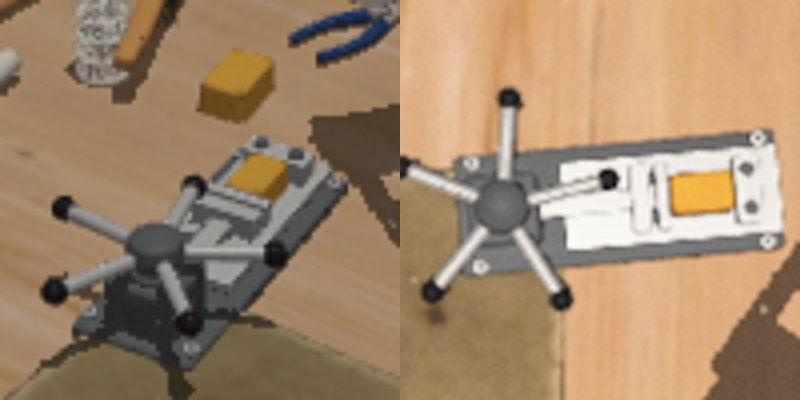

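The wax is against the stop at y≈0.7, the jaw is against it, it's central, and the robot is clear. The push forces and wheel angles agree on an effective radius of about 42 mm, which puts the jaw at about 21 N. That is above 15 N and below the 26 N the vice can hold by itself. Handing in.

```bash
python3 - <<'E'
from h import *
a,b=load('top0')['image'].astype(int),load('t7')['image'].astype(int)
for n,(u,v) in dict(pots=(360,122),cup=(155,187)).items(): print(n,np.abs(a-b)[v-14:v+14,u-14:u+14].mean().round(2))
print(finish_job())
E
```

```text
pots 19.68
cup 15.7
the job is handed in; nothing more can be done
None
```

```bash
python3 - <<'E'
from h import *
a,b=load('top0')['image'],load('t7')['image']
for n,(u,v) in dict(pots=(360,122),cup=(155,187),bench=(220,300)).items():
    r=cv2.matchTemplate(b[v-24:v+24,u-24:u+24],a[v-14:v+14,u-14:u+14],cv2.TM_CCOEFF_NORMED); print(n,cv2.minMaxLoc(r)[1::2],a[v-14:v+14,u-14:u+14].mean(),b[v-14:v+14,u-14:u+14].mean())
E
```

```text
pots (0.9942289590835571, (10, 10)) 173.31462585034015 192.99107142857142
cup (0.9985979199409485, (10, 10)) 115.8031462585034 131.4030612244898
bench (0.9964125752449036, (10, 10)) 127.79506802721089 142.5250850340136
```

The small wax block is clamped in the vice, and I handed the job in at about 33 s. The hand-in reports no verdict.

- **Placing:** I laid the block on the bed at x −0.4, y 14.4 mm in the vice's frame, in line with the jaws, and let go of it.
- **Closing:** I pushed three spokes round in turn with the shut fingers. The push force was steady at about 6 N while the wheel turned free. Once the block met the stop it rose to 7, then 9, then 11 N, and I stopped there.
- **Grip:** I estimate about 21 N on the wax, from the push force and wheel angle. It can't be measured directly. It sits between the 15 N needed and the 26 N the vice holds by itself.
- **Last look:** The block was against the stop at x −0.4, y 0.7 mm. The image puts it 5° out of line at most, within the 0.2 rad allowed. The fingers were clear of everything, and the wrist force was about zero.
- **Pots and tool cup:** My first check, a plain image difference, came out high. That was a brightness change across the whole picture. Template matching then showed no shift of either.

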